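Put the spice tins away in the lidded pantry box

ROBOT

A 6-joint arm with a two-finger parallel gripper is mounted at the origin on the work surface. World frame = base frame: x ahead of the robot, y to its left, z up, the work surface at z = 0. Lengths are in mm, angles in degrees, forces in N, time in s.
With the tool pointing down it reaches from about 250 to 850 mm from the base axis. Payload 12.5 kg.
Tool frame: the origin (TCP) lies between the finger pads; the fingertips stand 19 mm ahead of it and the grasp point (between the pads) is the TCP (ctrl.finger_overhang is the distance from the TCP to the fingertips, in mm); z points along the fingers, y is the line along which they close (so a half turn about z gives the same grasp; the last joint's range is limited). The gripper opens to 93 mm and grips with 3 to 60 N. Pads are 15 mm wide; open, the fingers measure 128 mm over their backs; the gripper's body (75 mm by 188 mm) begins 65 mm behind the grasp point.
Start: joints at [-71.597, 20.094, 94.641, -0, 65.266, -4.847], TCP at [217.132, -505.31, 237.633] pointing down, gripper open.
Joint ranges: [-157.81, 157.81], [-45, 120.19], [0.68, 151.7], [-89.99, 269.99], [4.06, 180], [-164.3, 164.3]. Speed limits (degrees/s): [127.2, 127.2, 159.86, 180, 180, 180].

INTERFACE

Orientations are given as a 3x3 rotation matrix whose columns are the frame's x, y, z axes.
In Python, from cell import sensors, vision, ctrl gives the robot as it stands. The module is installed in compiled form; this text tells all that it offers.
- The arm moves only by the shell command python3 -m crank 'ROWS' [OPENING] [FORCE]. ROWS is JSON, a list of rows, each an object with "linear": the shift along the tool's x, y, z in m, a list of three; "roll": the turn about the tool's z in rad. A call has 1 to 12 rows; each row shifts and turns the commanded pose from where the row before left it, along the tool's axes as they then stand; what a row does not reach is not made up. A row lasts 1/10 s, in which the tool goes at most 50 mm and 8.59 degrees, less where a joint would pass 70% of its speed; a pose out of reach is approached as far as the arm can. A call is refused whole if a number of a shift passes 0.05 or a number of a turn 0.15, either way. A call with a gripper value outside its range is refused whole. OPENING is the finger opening in m, from 0 to 0.093, set as the call begins (- or left out, the last holds). The fingers move at their own pace and stop on an object; FORCE is the grip in N (left out, the last holds). Time passes only in rows, so rows that do not move let the fingers close. It gives the time, the measured TCP pose, the force, the opening and the grip force at its end, in the units of the state.
- sensors.state(): the state, without advancing time (a new reading comes with each control period).
- vision.get_image(name): name is "scene" or "side" or "wrist"; returns (picture, depth): 384x512x3 uint8, red, green, blue; 384x512 float32, mm along the optical axis (not along the pixel's ray), 0 where there is no reading.
- vision.camera_info(name): a dict with "mtx" (3x3 intrinsics, pixels), "rvec" (rotation vector, rad) and "tvec" (3), from world to camera coordinates, as OpenCV has them; the wrist camera has in their place "T_tool_cam" (4x4, takes a point from camera to tool coordinates, whose origin is the TCP and whose axes are the flange's). Camera axes: x right, y down, z forward; pixel columns grow to the right and rows downward; lengths in mm; the calibration is good to about 2 mm. A picture is of the moment at which its call begins: read the wrist's pose just before it. camera_info takes no time and is no camera call.
- ctrl.close_job(): hands the job in; it is judged then, once.
The state is a dict: "t": time; "qpos": joint angles; "joint_vel": joint speeds; "joint_torque": joint torques, N m; "tool_pos": TCP position; "orientation": TCP orientation; "contact_force": force on the tool from outside, world axes, zero at the start; "ft_torque": the same for the moment, N m; "grip_width": finger opening in mm; "finger_force": force on a finger pad.
Only numpy, scipy, OpenCV 4.12 (cv2) and the standard library are available. Lean on these libraries where they do the work, as an engineer would, in place of code of your own. Each camera call takes 0.05 s, during which the arm holds its last target. There are 200 camera calls.

TASK

Put the loose spice tins (there are two to four) away in the storage box: lift the glass canister off the box's lid by its handle, keeping it upright, and set it down gently (no drop, no hard push), standing wholly on the round cork mat; then lever the lid up with the blade of the flat spreader pushed into the notch under its front edge, and swing it open until it stands about upright. Stand all the tins upright on the floor of the box, shut the lid fully and lay the spreader back across the two bars of its rest, with its handle centred on them. Leave the jars, the can and the shaker standing where they are.

Things in the scene. Friction and masses are not known exactly. Their poses are not given: they have to be found in the camera images.
- box: fixed white marble-look box, outside 150 (x) x 250 (y) x 70 mm high, walls and floor 6 mm, inside 138 x 238 mm; origin at the centre of its underside, z up. Its front is its -x side, towards the robot; the front wall's middle is cut down to 54 mm over a width of 100 mm, leaving a notch 16 mm high under the shut lid
- lid: lid: wooden board 150 x 250 x 10 mm, flush with the box, no handle, hinged on the box's back (+x) top edge; opens up to a stop at 1.75 rad (1.57 = upright); its stiff hinge stays where it is left. On its top a cork stand pad, 110 mm across, 4 mm thick. Origin on the hinge line at the underside's level, z = the board's upward normal; the board reaches 150 mm along its -x
- lid_hinge (a point): middle of the hinge line, at the back of the lid's underside (70 mm above the table)
- lid_edge (a point): middle of the lid's front edge, at its underside, above the notch; moves with the lid
- canister: glass canister with steel cap, 90 mm diameter (cap 94), 120 mm high to the cap's top, about 0.55 kg, standing on the lid's cork pad at the start; origin at the centre of its underside, z up. Carried by its handle
- canister_handle (a point): centre of the canister's handle bar, 166 mm above its underside: a level wooden bar 12 x 12 mm in section, running 84 mm along the canister's y, on two steel struts 8 mm thick at y = +-38 mm; 40 mm free under the bar
- mat: fixed round cork mat, 140 mm diameter, 6 mm thick, beside the box; origin at the centre of its underside
- rest: fixed low wooden rest for the spreader: base 90 (x) x 40 x 3 mm with two cross-bars at x = +-30 mm, each 10 mm thick along x, tops 16 mm above the table; origin at the centre of its underside; the spreader lies along its x
- blade: flat spreader, 80 g: wooden handle 80 (x) x 16 (y) x 22 mm high, and a thin stiff steel blade 75 long x 24 wide x 3 mm thick in front of it (+x), at mid-height of the handle; origin at the centre of the handle's underside; lies on the two bars of its rest at the start
- blade_grip (a point): centre of the spreader's handle (11 mm above its underside)
- blade_tip (a point): end of the spreader's blade, mid-thickness, 115 mm ahead (+x) of the handle's centre
- tin1: small rectangular steel tin with a paper band, 36 (its x) x 48 (its y) x 32 mm high, 90 g; origin at the centre of its underside, z up. May be absent (None)
- tin2: small rectangular steel tin with a paper band, 36 (its x) x 48 (its y) x 32 mm high, 90 g; origin at the centre of its underside, z up. May be absent (None)
- tin3: small rectangular steel tin with a paper band, 36 (its x) x 48 (its y) x 32 mm high, 90 g; origin at the centre of its underside, z up. May be absent (None)
- tin4: small rectangular steel tin with a paper band, 36 (its x) x 48 (its y) x 32 mm high, 90 g; origin at the centre of its underside, z up. May be absent (None)
- jar_a: bystander: small amber jar, 48 mm diameter, 55 mm high; origin at the centre of its underside (so for all jars)
- jar_b: bystander: small clear jar, 52 mm diameter, 50 mm high
- jar_c: bystander: clay jar, 64 mm diameter, 90 mm high
- can_d: bystander: steel food can, 60 mm diameter, 60 mm high
- shaker_e: bystander: slim steel shaker, 40 mm diameter, 80 mm high
Mind the look-alikes: they are no part of the job. What is shaped like the tin1 but red or yellow is not meant.

How it is judged (in metres and radians):
On the way, in this order (a step that is already met when the one before it is completed fails the run):
1. the canister stands released on the mat (horizontal distance between canister and mat below 0.03 m and height (world z) of canister below 0.012 m and angle between canister's own z axis and vertical below 0.1 rad and contact force between the fingers and canister below 0.1 N), for 0.3 s.
2. the lid is lifted (over 0.35 rad) with the blade touching it (angle between lid's own z axis and vertical above 0.35 rad and contact force between blade and lid above 0.2 N), for 0.05 s.
3. the lid stands open (over 1.3 rad) (angle between lid's own z axis and vertical above 1.3 rad), for 0.2 s.
4. all the tins are in the box (x of tin1 in the frame of box between -0.062 and 0.062 m and y of tin1 in the frame of box between -0.112 and 0.112 m and z of each of tin1, tin2, tin3, tin4 in the frame of box below 0.025 m and angle between each of tin1, tin2, tin3, tin4's own z axis and vertical below 0.2 rad and x of tin2 in the frame of box between -0.062 and 0.062 m and y of tin2 in the frame of box between -0.112 and 0.112 m and x of tin3 in the frame of box between -0.062 and 0.062 m and y of tin3 in the frame of box between -0.112 and 0.112 m and x of tin4 in the frame of box between -0.062 and 0.062 m and y of tin4 in the frame of box between -0.112 and 0.112 m), for 0.2 s.
At the end, for the whole second after the job is handed in: canister upright and released on the mat, its centre within 30 mm of the mat's; every tin upright (within 0.2 rad) on the box's floor; lid shut to within 0.06 rad; spreader level on its rest's two bars, handle centre within 30 mm of the rest's centre; all at rest (all of step 1 and all of step 4 and horizontal distance between blade and rest below 0.03 m and z of blade in the frame of rest between 0.012 and 0.024 m and angle between blade's own z axis and vertical below 0.15 rad and angle between lid's own z axis and vertical below 0.06 rad and linear speed of each of canister, blade below 0.02 m/s); the robot touches nothing.
It fails at once if the canister is tipped (over 0.5 rad) (angle between canister's own z axis and vertical above 0.5 rad).
It fails at once if the canister is dropped or banged down (over 0.4 m/s within 40 mm of the mat, as in a drop of over 10 mm) (height (world z) of canister below 0.045 m and linear speed of canister above 0.4 m/s).
It fails at once if the canister, still held, is pressed on the mat with over 45 N (contact force between canister and mat above 45 N and contact force between the fingers and canister above 5 N).
It fails at once if a bystander is pushed over 60 mm aside or knocked over (distance of any of jar_a, jar_b, jar_c, can_d, shaker_e from where it was at the start of the episode above 0.06 m or angle between any of jar_a, jar_b, jar_c, can_d, shaker_e's own z axis and vertical above 0.7 rad).
Of tin1, tin2, tin3, tin4 only 2 to 4 are there at a start; the rules pass over those that are not, and their reading is None.
At some moment in a run one of tin1, tin2, tin3, tin4 may be knocked a few centimetres aside while the robot is not near it.
It also fails if it takes over 210 s, if anything falls off the work surface, if the arm or the gripper's body presses on something with over 40 N, if the wrist force passes 120 N, or if a joint passes its speed limit or range.

## Working session

There is one attempt and no reset: what is moved stays moved. The work goes in short steps, Python scripts to look and compute and a shell command to move; the robot and the scene stay as the last step left them, time stands still between calls to the robot, and variables do not carry over. Pictures are saved under pics/ and viewed, at most 14 in all, crops included, and the job is handed in when it is done.

```bash
mkdir -p pics; cat > h.py <<'E'
import numpy as np, cv2
from cell import sensors, vision, ctrl
def cam(n):
    i=vision.camera_info(n); K=np.array(i['mtx'],float)
    if n=='wrist':
        s=sensors.state(); T=np.eye(4); T[:3,:3]=np.array(s['orientation']); T[:3,3]=s['tool_pos']
        W=T@np.array(i['T_tool_cam'])
    else:
        R=cv2.Rodrigues(np.array(i['rvec'],float))[0]; W=np.eye(4); W[:3,:3]=R.T; W[:3,3]=-R.T@np.array(i['tvec'],float).ravel()
    return K,W
def shot(n,f):
    K,W=cam(n); im,d=vision.get_image(n)
    cv2.imwrite(f'pics/{f}.png',im[:,:,::-1]); np.savez(f'pics/{f}.npz',im=im,d=d,K=K,W=W)
def load(f):
    z=np.load(f'pics/{f}.npz'); return z['im'],z['d'],z['K'],z['W']
def cloud(f):
    im,d,K,W=load(f); v,u=np.mgrid[:384,:512]
    P=np.stack([(u-K[0,2])/K[0,0]*d,(v-K[1,2])/K[1,1]*d,d],-1)@W[:3,:3].T+W[:3,3]; P[d==0]=np.nan
    return P
def onz(f,u,v,z):
    im,d,K,W=load(f); r=W[:3,:3]@np.linalg.inv(K)@[u,v,1]; return W[:3,3]+r*(z-W[2,3])/r[2]
def big(f,g,x0,y0,w,h,s):
    im=load(f)[0][y0:y0+h,x0:x0+w,::-1]; cv2.imwrite(f'pics/{g}.png',cv2.resize(im,None,fx=s,fy=s,interpolation=cv2.INTER_CUBIC))
E
python3 - <<'E'
from h import *
s=sensors.state(); print(s)
for n in('scene','side','wrist'): shot(n,n+'0'); print(n,cam(n)[1].round(2).tolist())
a=[cv2.imread(f'pics/{n}0.png') for n in('scene','side')]
E
```

```text
{'t': 0.0, 'qpos': array([-7.15968903e+01,  2.01244541e+01,  9.46758167e+01,  3.05114160e-04,
        6.52667157e+01, -4.84640095e+00]), 'joint_vel': array([ 0.00495378, -0.00139398, -0.02997337, -0.11970764,  0.11112073,
        0.0416274 ]), 'joint_torque': array([-5.20306421e-04, -4.97316670e+01, -2.85254717e+01,  6.99016359e-02,
        2.57338886e-02, -1.02527954e-04]), 'tool_pos': array([ 217.03566078, -505.01961335,  237.10782649]), 'orientation': array([[ 9.18795481e-01,  3.94733748e-01, -3.64507156e-04],
       [ 3.94733902e-01, -9.18794815e-01,  1.11087105e-03],
       [ 1.03591009e-04, -1.16454663e-03, -9.99999317e-01]]), 'contact_force': array([ 0.04652129, -0.3317274 ,  0.42302461]), 'ft_torque': array([0.00604773, 0.00080254, 0.02898937]), 'finger_force': 0.0, 'grip_width': 92.79580105047106}
scene [[0.51, 0.66, -0.55, 994.31], [0.86, -0.39, 0.33, -265.17], [0.0, -0.64, -0.77, 834.28], [0.0, 0.0, 0.0, 1.0]]
side [[-1.0, -0.06, 0.05, 446.27], [-0.08, 0.73, -0.67, 685.87], [0.0, -0.68, -0.74, 874.7], [0.0, 0.0, 0.0, 1.0]]
wrist [[0.39, -0.88, -0.26, 289.22], [-0.92, -0.38, -0.11, -473.61], [0.0, 0.28, -0.96, 384.0], [0.0, 0.0, 0.0, 1.0]]
```

View pics/scene0.png

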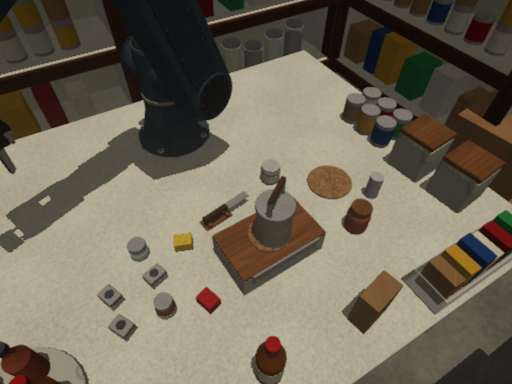

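View pics/side0.png

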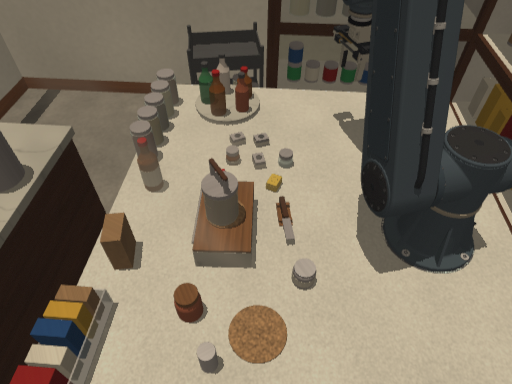

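The scene view shows the box with its canister at (270,235), the mat at (330,182) and the spreader at (225,210). There are three grey tins at (155,274), (111,296) and (123,326). The yellow block (183,242) and the red one (208,299) are look-alikes. Next I'll build an orthographic top view from both depth clouds to measure from.

```bash
python3 - <<'E'
from h import *
# ortho map: x 150..850 up, y 350..-500 ; 1px=1.25mm? use 1mm => crop
x0,x1,y0,y1=150,700,-480,320
top=np.zeros((x1-x0,y1-y0,3),np.uint8); Z=np.full((x1-x0,y1-y0),-99.)
for f in('scene0','side0'):
    P=cloud(f); im=load(f)[0]
    t=P[(abs(P[...,2])<15)&(P[...,0]>200)&(P[...,0]<700)&(abs(P[...,1])<400)]; print(f,np.median(t[:,2]))
    for p,c in zip(P.reshape(-1,3),im.reshape(-1,3)):
        if not np.isfinite(p[0]) or p[2]>400: continue
        i,j=int(x1-p[0]),int(y1-p[1])
        if 0<=i<x1-x0 and 0<=j<y1-y0:
            a,b=slice(max(i-1,0),i+2),slice(max(j-1,0),j+2)
            m=Z[a,b]<p[2]; Z[a,b][m]=p[2]; top[a,b][m]=c
np.save('pics/Z.npy',Z)
for k in range(0,800,100): cv2.putText(top,str(y1-k),(k,10),0,.35,(255,0,0)); cv2.line(top,(k,0),(k,549),(90,90,90),1)
for k in range(50,550,100): cv2.putText(top,str(x1-k),(0,k),0,.35,(255,0,0)); cv2.line(top,(0,k),(799,k),(90,90,90),1)
cv2.imwrite('pics/top.png',top[:,:,::-1])
E
```

```text
scene0 0.8797892508849259
side0 -1.4970223486668601
```

View pics/top.png

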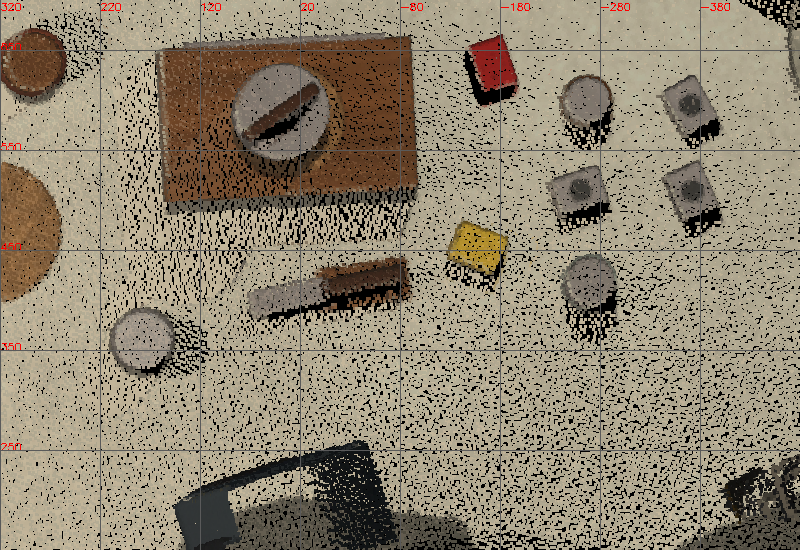

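The top view gives three tins, at about (x,y) = (507,-261), (595,-370) and (505,-372). Red and yellow are excluded. Next I'll fit all the poses.

```bash
python3 - <<'E'
from h import *
from scipy import ndimage
def pts(box,z0,z1,f=('scene0','side0')):
    a=np.concatenate([cloud(k).reshape(-1,3) for k in f]); x0,x1,y0,y1=box
    return a[(a[:,0]>x0)&(a[:,0]<x1)&(a[:,1]>y0)&(a[:,1]<y1)&(a[:,2]>z0)&(a[:,2]<z1)]
def rect(n,box,z0,z1):
    for f in(('scene0',),('side0',)):
        p=pts(box,z0,z1,f)
        if len(p)<12: print(n,f,len(p)); continue
        r=cv2.minAreaRect(p[:,:2].astype(np.float32)); b=cv2.boxPoints(r)
        e=[b[1]-b[0],b[2]-b[1]]; e=max(e,key=np.linalg.norm); 
        print(n,f[0],len(p),'c',np.round(r[0],1),'size',np.round(r[1],1),'long-axis deg',round(float(np.degrees(np.arctan2(e[1],e[0])))%180,1),'zmed',round(float(np.median(p[:,2])),1))
rect('lid',(480,690,-130,190),76,90)
rect('bar',(500,690,-40,120),240,262)
rect('cap',(500,690,-40,120),196,208)
rect('handle',(380,470,-110,30),31,45)
rect('blade',(370,460,-0,90),22,34)
for n,c in dict(A=(507,-261),B=(595,-370),C=(505,-372)).items(): rect('tin'+n,(c[0]-38,c[0]+38,c[1]-38,c[1]+38),27,36)
rect('red',(590,680,-220,-140),20,40);rect('yel',(420,490,-200,-110),20,40)
for n,b in dict(j1=(560,640,-305,-230),j2=(380,460,-310,-235),j3=(320,400,140,220),j4=(580,690,240,340),sh=(400,700,360,500)).items(): rect(n,b,38,110)
rect('mat',(380,560,250,420),3.5,12)
im,d,K,W=load('side0'); P=cloud('side0'); u,v=258,333; print(P[v,u],onz('side0',258,333,6),onz('scene0',330,182,6))
# other things on table between 12 and 60 mm high
E
```

```text
lid scene0 3517 c [583.6  32.6] size [157.7 251.9] long-axis deg 93.2 zmed 80.7
lid side0 2321 c [581.5  35.1] size [154.6 251.5] long-axis deg 92.8 zmed 78.6
bar scene0 205 c [588.6  37.7] size [12.4 83.1] long-axis deg 125.2 zmed 255.9
bar side0 158 c [586.3  41. ] size [11.9 83.4] long-axis deg 124.6 zmed 253.4
cap scene0 919 c [589.8  37.7] size [91.3 91.2] long-axis deg 54.6 zmed 204.4
cap side0 682 c [586.2  42.1] size [90.8 89.9] long-axis deg 28.5 zmed 202.1
handle scene0 163 c [417.4 -30.9] size [ 19.3 106.4] long-axis deg 99.6 zmed 37.8
handle side0 111 c [416.9 -40.9] size [16.5 80.1] long-axis deg 100.7 zmed 35.8
blade scene0 162 c [403.3  34.1] size [27.  70.8] long-axis deg 100.7 zmed 29.1
blade side0 179 c [401.8  35.7] size [24.8 74.9] long-axis deg 101.6 zmed 26.9
tinA scene0 262 c [ 509.7 -259.6] size [36.8 47.3] long-axis deg 107.3 zmed 32.6
tinA side0 102 c [ 507.6 -257.2] size [35.  51.7] long-axis deg 110.7 zmed 30.1
tinB scene0 350 c [ 595.  -369.2] size [48.  36.4] long-axis deg 30.1 zmed 32.5
tinB side0 82 c [ 591.8 -367. ] size [48.2 38.8] long-axis deg 34.1
[... 768 characters left out ...]
5.7 57.4] long-axis deg 105.7 zmed 59.6
j3 side0 441 c [359.8 180. ] size [55.3 56.4] long-axis deg 93.0 zmed 57.7
j4 scene0 591 c [639.4 284.4] size [59.8 61. ] long-axis deg 158.5 zmed 85.3
j4 side0 738 c [635.6 291.3] size [59.7 60.4] long-axis deg 165.2 zmed 87.0
sh scene0 246 c [572.1 407.6] size [38.6 39.3] long-axis deg 108.9 zmed 74.2
sh side0 405 c [569.2 409.5] size [37.7 39.6] long-axis deg 99.1 zmed 77.6
mat scene0 1198 c [470.6 334.9] size [169.2 174.4] long-axis deg 179.1 zmed 6.8
mat side0 1966 c [469.5 347.2] size [169.4 138. ] long-axis deg 79.7 zmed 5.0
[465.18678388 332.12861139   3.46495069] [465.13174078 333.15789209   6.        ] [474.06028278 327.65007017   6.        ]
```

```bash
cat >> h.py <<'E'
def go(x,y,z,yaw=None):
    s=sensors.state(); R=np.array(s['orientation']); p=np.array(s['tool_pos'])
    c=np.degrees(np.arctan2(R[1,0],R[0,0]))
    o=R.T@(np.array([x,y,z])-p)/1000
    print('t%.1f'%s['t'],'pos',p.round(1),'yaw %.1f'%c,'F',np.array(s['contact_force']).round(1),'w %.1f'%s['grip_width'],'ff %.1f'%s['finger_force'],'tilt',R[:,2].round(3))
    print('tool delta m',o.round(4),'' if yaw is None else 'roll rad %.3f'%np.radians(-((yaw-c+180)%360-180)))
E
python3 -m crank '[{"linear":[0,0,-0.01],"roll":-0.148},{"linear":[0,0,-0.01],"roll":-0.148},{"linear":[0,0,-0.01],"roll":-0.148},{"linear":[0,0,-0.01],"roll":-0.148},{"linear":[0,0,-0.01],"roll":-0.148},{"linear":[0,0,-0.01],"roll":-0.148},{"linear":[0,0,-0.01],"roll":-0.148},{"linear":[0,0,-0.01],"roll":-0.148},{"linear":[0,0,-0.01],"roll":-0.148},{"linear":[0,0,-0.01],"roll":-0.148},{"linear":[0,0,-0.01],"roll":-0.148},{"linear":[0,0,-0.01],"roll":-0.148}]' 0.06 40
python3 -c "
from h import *
go(588,40,350,125)"
```

```text
t: 1.35
tool_pos: [217.1, -505.2, 357.8]
orientation: [[-0.579, 0.816, -0.0], [0.816, 0.579, 0.001], [0.001, 0.0, -1.0]]
contact_force: [0.0, 0.9, -0.8]
grip_width: 60.1
finger_force: 0.0
t1.4 pos [ 217.1 -505.2  357.8] yaw 125.4 F [ 0.   0.9 -0.8] w 60.1 ff 0.0 tilt [-0.     0.001 -1.   ]
tool delta m [0.23  0.618 0.008] roll rad 0.006
```

```bash
python3 -m crank '[{"linear":[0.015,0.04,0],"roll":0},{"linear":[0.017,0.045,0],"roll":0},{"linear":[0.017,0.045,0],"roll":0},{"linear":[0.017,0.045,0],"roll":0},{"linear":[0.017,0.045,0],"roll":0},{"linear":[0.017,0.045,0],"roll":0},{"linear":[0.017,0.045,0],"roll":0},{"linear":[0.017,0.045,0],"roll":0},{"linear":[0.017,0.045,0],"roll":0},{"linear":[0.017,0.045,0],"roll":0},{"linear":[0.017,0.045,0],"roll":0},{"linear":[0.017,0.045,0],"roll":0}]' >/dev/null
python3 -m crank '[{"linear":[0.015,0.042,0.003],"roll":0},{"linear":[0.013,0.041,0.003],"roll":0},{"linear":[0,0,0],"roll":0},{"linear":[0,0,0],"roll":0}]'
python3 - <<'E'
from h import *
shot('wrist','w1'); P=cloud('w1').reshape(-1,3)
go(588,40,250,125)
q=P[(abs(P[:,0]-588)<60)&(abs(P[:,1]-40)<60)&(P[:,2]>243)&(P[:,2]<270)]
print(len(q),cv2.minAreaRect(q[:,:2].astype(np.float32)) if len(q) else '',np.median(q[:,2]))
E
```

```text
t: 2.95
tool_pos: [591.3, 38.0, 350.9]
orientation: [[-0.575, 0.818, -0.001], [0.818, 0.575, -0.0], [0.001, -0.001, -1.0]]
contact_force: [0.1, -0.4, 0.9]
grip_width: 60.0
finger_force: 0.0
t3.0 pos [591.   37.3 351.4] yaw 125.0 F [ 0.3 -0.1  0.5] w 60.1 ff 0.0 tilt [-0.001 -0.    -1.   ]
tool delta m [ 0.004  -0.0008  0.1014] roll rad 0.000
1441 ((588.0341796875, 38.62669372558594), (11.708380699157715, 82.77363586425781), 35.234580993652344) 255.45532818898639
```

View pics/w1.png

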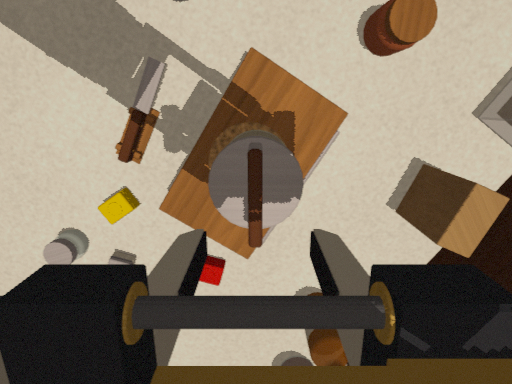

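The wrist view shows the handle bar at (256,197), centred between the open fingers. I'll descend, grip and lift.

```bash
python3 -m crank '[{"linear":[0.004,-0.0005,0.02],"roll":0},{"linear":[0,0,0.025],"roll":0},{"linear":[0,0,0.025],"roll":0},{"linear":[0,0,0.02],"roll":0},{"linear":[0,0,0.01],"roll":0},{"linear":[0,0,0],"roll":0}]' >/dev/null
python3 -m crank '[{"linear":[0,0,0],"roll":0},{"linear":[0,0,0],"roll":0},{"linear":[0,0,0],"roll":0},{"linear":[0,0,0],"roll":0},{"linear":[0,0,0],"roll":0},{"linear":[0,0,0],"roll":0}]' 0 40
python3 -m crank '[{"linear":[0,0,-0.005],"roll":0},{"linear":[0,0,-0.01],"roll":0},{"linear":[0,0,-0.015],"roll":0},{"linear":[0,0,-0.02],"roll":0},{"linear":[0,0,-0.02],"roll":0},{"linear":[0,0,-0.01],"roll":0},{"linear":[0,0,0],"roll":0},{"linear":[0,0,0],"roll":0}]'
python3 -c "
from h import *
go(471,331,330,125)"
```

```text
t: 4.2
tool_pos: [588.7, 40.6, 251.7]
orientation: [[-0.574, 0.819, 0.0], [0.819, 0.574, -0.0], [-0.0, 0.0, -1.0]]
contact_force: [0.7, 0.3, 0.1]
grip_width: 16.2
finger_force: 0.0
t: 5.0
tool_pos: [588.4, 40.6, 330.8]
orientation: [[-0.574, 0.819, -0.001], [0.819, 0.574, 0.0], [0.001, -0.001, -1.0]]
contact_force: [-0.0, -0.5, -6.0]
grip_width: 11.7
finger_force: 40.0
t5.0 pos [588.4  40.6 330.8] yaw 125.0 F [-0.  -0.5 -6. ] w 11.7 ff 40.0 tilt [-0.001  0.    -1.   ]
tool delta m [0.3052 0.0705 0.001 ] roll rad 0.000
```

```bash
python3 -m crank '[{"linear":[0.01,0.002,0],"roll":0},{"linear":[0.02,0.004,0],"roll":0},{"linear":[0.03,0.007,0],"roll":0},{"linear":[0.035,0.008,0],"roll":0},{"linear":[0.035,0.008,0],"roll":0},{"linear":[0.035,0.009,0],"roll":0},{"linear":[0.035,0.009,0],"roll":0},{"linear":[0.035,0.008,0],"roll":0},{"linear":[0.03,0.007,0],"roll":0},{"linear":[0.025,0.005,0],"roll":0},{"linear":[0.015,0.003,0],"roll":0},{"linear":[0,0,0],"roll":0}]'
python3 - <<'E'
from h import *
for f in('scene0','side0'):
    im=load(f)[0]; P=cloud(f); hsv=cv2.cvtColor(im,cv2.COLOR_RGB2HSV)
    m=((np.hypot(P[...,0]-470,P[...,1]-330)<85)&(abs(P[...,2]-4)<7)&(hsv[...,1]>95)).astype(np.uint8)
    m=cv2.morphologyEx(m,cv2.MORPH_OPEN,np.ones((3,3))); q=P[m>0][:,:2].astype(np.float32); print(f,cv2.minEnclosingCircle(q),cv2.minAreaRect(q),len(q))
go(470,331,190,125)
shot('side','s2'); P=cloud('s2').reshape(-1,3); q=P[(abs(P[:,0]-470)<70)&(abs(P[:,1]-331)<70)&(P[:,2]>60)&(P[:,2]<330)]
print('cap',np.percentile(q[:,2],[2,50]))
E
```

```text
t: 6.2
tool_pos: [469.8, 332.0, 331.0]
orientation: [[-0.575, 0.818, -0.001], [0.818, 0.575, -0.0], [0.001, -0.001, -1.0]]
contact_force: [0.4, -0.9, -5.2]
grip_width: 12.0
finger_force: 40.0
scene0 ((469.3650817871094, 329.4801940917969), 70.35806274414062) ((468.9786071777344, 327.5802001953125), (134.83895874023438, 137.11952209472656), 79.36341094970703) 1125
side0 ((466.5487060546875, 329.5559997558594), 70.709228515625) ((466.8055419921875, 330.8040771484375), (138.07142639160156, 136.91180419921875), 67.6699447631836) 2646
t6.2 pos [469.8 332.  331. ] yaw 125.1 F [ 0.4 -0.9 -5.2] w 12.0 ff 40.0 tilt [-0.001 -0.    -1.   ]
tool delta m [-0.001  -0.0003  0.141 ] roll rad 0.002
cap [169.94138182 278.74957853]
```

View pics/s2.png

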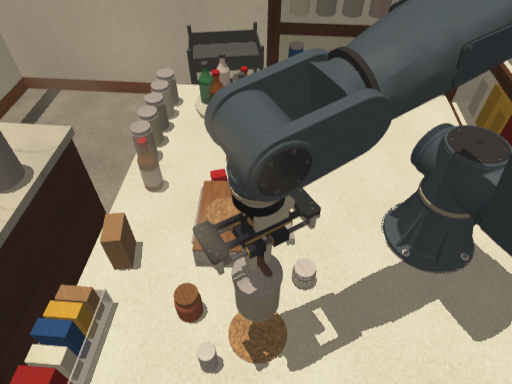

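The side view shows the canister hanging upright over the mat, which is at (258,335). I'll lower it to just above, then go gently.

```bash
python3 -m crank '[{"linear":[-0.001,-0.003,0.01],"roll":0},{"linear":[0,0,0.02],"roll":0},{"linear":[0,0,0.02],"roll":0},{"linear":[0,0,0.02],"roll":0},{"linear":[0,0,0.02],"roll":0},{"linear":[0,0,0.02],"roll":0},{"linear":[0,0,0.015],"roll":0},{"linear":[0,0,0.01],"roll":0},{"linear":[0,0,0.006],"roll":0},{"linear":[0,0,0.006],"roll":0},{"linear":[0,0,0.003],"roll":0},{"linear":[0,0,0],"roll":0}]'
python3 -m crank '[{"linear":[0,0,0.002],"roll":0},{"linear":[0,0,0.002],"roll":0},{"linear":[0,0,0],"roll":0}]'
```

```text
t: 7.45
tool_pos: [469.2, 328.0, 181.6]
orientation: [[-0.574, 0.819, -0.0], [0.819, 0.574, -0.0], [-0.0, -0.0, -1.0]]
contact_force: [-0.3, -0.3, -5.1]
grip_width: 11.5
finger_force: 40.0
t: 7.75
tool_pos: [469.1, 328.0, 177.5]
orientation: [[-0.574, 0.819, -0.0], [0.819, 0.574, -0.0], [0.0, -0.0, -1.0]]
contact_force: [0.5, -0.3, -6.1]
grip_width: 11.4
finger_force: 40.0
```

```bash
for i in 1 2; do python3 -m crank '[{"linear":[0,0,0.001],"roll":0},{"linear":[0,0,0.001],"roll":0},{"linear":[0,0,0],"roll":0}]' | grep -E 'pos|contact';done
```

```text
tool_pos: [469.2, 328.1, 175.6]
contact_force: [0.5, -0.2, -5.3]
tool_pos: [469.8, 328.4, 175.7]
contact_force: [-3.9, -3.4, 12.3]
```

```bash
python3 -m crank '[{"linear":[0,0,-0.001],"roll":0},{"linear":[0,0,0],"roll":0}]' | grep -E 'pos|contact'
python3 -m crank '[{"linear":[0,0,0],"roll":0},{"linear":[0,0,0],"roll":0},{"linear":[0,0,0],"roll":0},{"linear":[0,0,0],"roll":0},{"linear":[0,0,0],"roll":0},{"linear":[0,0,0],"roll":0}]' 0.05 | grep -E 'pos|contact|width'
python3 -m crank '[{"linear":[0,0,-0.01],"roll":0},{"linear":[0,0,-0.02],"roll":0},{"linear":[0,0,-0.03],"roll":0},{"linear":[0,0,-0.04],"roll":0},{"linear":[0,0,-0.04],"roll":0},{"linear":[0,0,-0.02],"roll":0}]' | grep -E 'pos|contact|width'
python3 -c "
from h import *
go(417,-40,200,101)"
```

```text
tool_pos: [469.4, 328.2, 175.6]
contact_force: [-2.9, -1.7, 8.0]
tool_pos: [469.2, 328.0, 174.6]
contact_force: [0.2, 1.0, -0.1]
grip_width: 49.2
tool_pos: [469.6, 328.3, 339.2]
contact_force: [-0.1, 0.5, -1.2]
grip_width: 50.2
t9.8 pos [469.6 328.3 339.2] yaw 125.0 F [-0.1  0.5 -1.2] w 50.2 ff 0.0 tilt [ 0.004  0.003 -1.   ]
tool delta m [-0.2714 -0.2551  0.138 ] roll rad 0.419
```

```bash
python3 -m crank '[{"linear":[0,0,0],"roll":0.14},{"linear":[0,0,0],"roll":0.14},{"linear":[0,0,0],"roll":0.139},{"linear":[0,0,0],"roll":0}]' >/dev/null
python3 -m crank '[{"linear":[-0.02,-0.008,0],"roll":0},{"linear":[-0.034,-0.012,0],"roll":0},{"linear":[-0.034,-0.012,0.01],"roll":0},{"linear":[-0.034,-0.012,0.01],"roll":0},{"linear":[-0.034,-0.012,0.02],"roll":0},{"linear":[-0.034,-0.012,0.02],"roll":0},{"linear":[-0.034,-0.012,0.02],"roll":0},{"linear":[-0.034,-0.012,0.02],"roll":0},{"linear":[-0.034,-0.012,0.02],"roll":0},{"linear":[-0.034,-0.012,0.02],"roll":0},{"linear":[-0.02,-0.008,0],"roll":0},{"linear":[0,0,0],"roll":0}]' | grep pos
python3 - <<'E'
from h import *
shot('wrist','w3'); P=cloud('w3').reshape(-1,3); 
q=P[(abs(P[:,0]-417)<40)&(abs(P[:,1]+40)<80)&(P[:,2]>32)&(P[:,2]<48)]
print(len(q),np.median(q[:,2]));r=cv2.minAreaRect(q[:,:2].astype(np.float32)); print(r,cv2.boxPoints(r))
go(415,-29,28,101)
E
```

```text
tool_pos: [413.1, -37.0, 194.7]
1160 37.60557719036714
((419.2666320800781, -43.70292282104492), (15.43168830871582, 78.31096649169922), 10.876078605651855) [[404.30133    -6.7066345]
 [419.07745   -83.61094  ]
 [434.23193   -80.69921  ]
 [419.4558     -3.7949066]]
t11.4 pos [413.5 -36.  195. ] yaw 101.1 F [-0.1  0.3  0.2] w 49.9 ff 0.0 tilt [ 0.  0. -1.]
tool delta m [0.0066 0.0027 0.167 ] roll rad 0.001
```

View pics/w3.png

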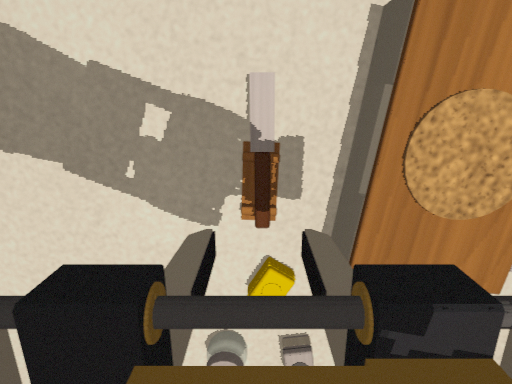

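The wrist view shows the spreader handle at (262,189) and the blade pointing up the image. I'll grip the handle a little forward of its centre.

```bash
python3 -m crank '[{"linear":[0.005,0.003,0.02],"roll":0},{"linear":[0,0,0.03],"roll":0},{"linear":[0,0,0.03],"roll":0},{"linear":[0,0,0.03],"roll":0},{"linear":[0,0,0.03],"roll":0},{"linear":[0,0,0.02],"roll":0},{"linear":[0,0,0.007],"roll":0},{"linear":[0,0,0],"roll":0}]' 0.04 | grep pos
python3 -m crank '[{"linear":[0,0,0],"roll":0},{"linear":[0,0,0],"roll":0},{"linear":[0,0,0],"roll":0},{"linear":[0,0,0],"roll":0},{"linear":[0,0,0],"roll":0}]' 0 60 | grep -E 'pos|width|force'
python3 -m crank '[{"linear":[0,0,-0.01],"roll":0},{"linear":[0,0,-0.02],"roll":0},{"linear":[0,0,-0.03],"roll":0},{"linear":[0,0,-0.03],"roll":0},{"linear":[0,0,-0.03],"roll":0},{"linear":[0,0,-0.02],"roll":0},{"linear":[0,0,0],"roll":0}]' | grep -E 'pos|width|force'
```

```text
tool_pos: [415.6, -29.1, 27.5]
tool_pos: [415.8, -29.8, 28.2]
contact_force: [-1.1, 0.7, 8.2]
grip_width: 15.6
finger_force: 60.0
tool_pos: [416.5, -30.0, 170.4]
contact_force: [-0.3, -0.2, -0.6]
grip_width: 15.5
finger_force: 60.0
```

```bash
python3 -m crank '[{"linear":[0,0,0],"roll":0.12},{"linear":[0,0,0],"roll":0.145},{"linear":[0,0,0],"roll":0.145},{"linear":[0,0,0],"roll":0.145},{"linear":[0,0,0],"roll":0.145},{"linear":[0,0,0],"roll":0.145},{"linear":[0,0,0],"roll":0.145},{"linear":[0,0,0],"roll":0.145},{"linear":[0,0,0],"roll":0.145},{"linear":[0,0,0],"roll":0.145},{"linear":[0,0,0],"roll":0.145},{"linear":[0,0,0],"roll":0.14}]' >/dev/null
python3 -m crank '[{"linear":[-0.02,-0.02,0],"roll":0},{"linear":[-0.03,-0.03,0],"roll":0},{"linear":[0,0,0],"roll":0}]' |grep pos
python3 - <<'E'
from h import *
go(365,23,63,3)
shot('wrist','w4'); shot('side','s4'); shot('scene','c4')
for f in('w4','side0','scene0'):
  P=cloud(f).reshape(-1,3); t=np.radians(3)
  L=np.stack([(P[:,0]-582)*np.cos(t)+(P[:,1]-34)*np.sin(t),-(P[:,0]-582)*np.sin(t)+(P[:,1]-34)*np.cos(t),P[:,2]],1)
  for y in(-60,0,60):
    q=L[(abs(L[:,1]-y)<12)&(abs(L[:,2]-80)<5)&(abs(L[:,0])<90)]; print(f,y,np.percentile(q[:,0],[1,99]).round(1) if len(q) else '')
  q=L[(abs(L[:,2]-80)<5)&(abs(L[:,0])<65)&(abs(L[:,1])<150)]; print(np.percentile(q[:,1],[.5,99.5]).round(1), 'z',np.median(q[:,2]))
for f in('w4','s4','c4'):
  P=cloud(f).reshape(-1,3); s=sensors.state(); R=np.array(s['orientation']); q=(P-s['tool_pos'])@R
  for x in(45,60,75,90,100):
    b=q[(abs(q[:,0]-x)<5)&(abs(q[:,1])<20)&(abs(q[:,2])<25)]; print(f,x,len(b),np.median(b,0).round(1) if len(b) else '')
  b=q[(abs(q[:,0]-80)<60)&(abs(q[:,1])<20)&(abs(q[:,2])<25)]; print(b[:,0].max() if len(b) else '')
E
```

```text
tool_pos: [359.0, 19.2, 166.5]
t14.9 pos [359.   19.2 166.5] yaw 3.1 F [-0.1 -0.5 -1.8] w 15.4 ff 60.0 tilt [-0.004  0.001 -1.   ]
tool delta m [ 0.0066 -0.0034  0.1035] roll rad 0.002
w4 -60 
w4 0 
w4 60 Traceback (most recent call last):
  File "<stdin>", line 9, in <module>
    return _quantile_unchecked(
        a, q, axis, out, overwrite_input, method, keepdims, weights)
    return _ureduce(a,
                    func=_quantile_ureduce_func,
    ...<5 lines>...
                    overwrite_input=overwrite_input,
                    method=method)
    r = func(a, **kwargs)
    result = _quantile(arr,
                       quantiles=q,
    ...<2 lines>...
                       out=out,
                       weights=wgt)
    slices_having_nans = np.isnan(arr[-1, ...])
                                  ~~~^^^^^^^^^
IndexError: index -1 is out of bounds for axis 0 with size 0
```

View pics/s4.png

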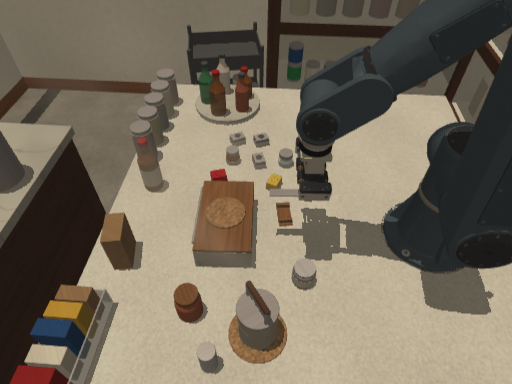

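The side view shows the canister upright on the mat at (257,325). The spreader is held with its blade pointing at the box, at (285,193).

```bash
python3 - <<'E'
from h import *
for f in('w3','w1','s4','c4'):
  P=cloud(f).reshape(-1,3); P=P[np.isfinite(P[:,0])]; t=np.radians(3)
  L=np.stack([(P[:,0]-582)*np.cos(t)+(P[:,1]-34)*np.sin(t),-(P[:,0]-582)*np.sin(t)+(P[:,1]-34)*np.cos(t),P[:,2]],1)
  for y in(-90,-60,60,90):
    q=L[(abs(L[:,1]-y)<12)&(abs(L[:,2]-80)<5)&(abs(L[:,0])<90)]; print(f,y,np.percentile(q[:,0],[1,99]).round(1) if len(q) else '')
  q=L[(abs(L[:,2]-80)<5)&(abs(L[:,0])<65)&(abs(L[:,1])<150)]; print(np.percentile(q[:,1],[.5,99.5]).round(1), 'z',np.median(q[:,2]))
s=sensors.state(); R=np.array(s['orientation'])
for f in('w4','s4','c4'):
  P=cloud(f).reshape(-1,3);  q=(P-s['tool_pos'])@R
  for x in(35,50,65,80,95):
    b=q[(abs(q[:,0]-x)<6)&(abs(q[:,1])<20)&(abs(q[:,2])<25)]; print(f,x,len(b),np.median(b,0).round(1) if len(b) else '')
  b=q[(abs(q[:,0]-80)<60)&(abs(q[:,1])<20)&(abs(q[:,2])<25)]; print(b[:,0].max() if len(b) else '')
  b=P[(P[:,0]>380)&(P[:,0]<450)&(P[:,1]>-100)&(P[:,1]<20)&(P[:,2]>10)&(P[:,2]<22)]
  if len(b)>10: print('rest bars',cv2.minAreaRect(b[:,:2].astype(np.float32)))
E
```

```text
w3 -90 [-76.1  69.6]
w3 -60 [-76.   58.5]
w3 60 [-75.8  12.3]
w3 90 [-75.7   2.5]
[-114.9  110.3] z 80.26601076506458
w1 -90 [-75.   77.2]
w1 -60 [-75.5  78.2]
w1 60 [-74.1  77.5]
w1 90 [-74.1  77.2]
[-125.7  121.5] z 79.87421338246588
s4 -90 [-77.7  74.3]
s4 -60 [-75.9  74.9]
s4 60 [-76.7  75.1]
s4 90 [-75.3  75.4]
[-124.   123.8] z 79.09431361177997
c4 -90 [-73.2  78.3]
c4 -60 [-74.5  79.1]
c4 60 [-74.8  78.9]
c4 90 [-72.8  79. ]
[-126.8  121.1] z 81.09329310596166
w4 35 1168 [35.1 -2.6  1.2]
w4 50 1260 [50.1 -2.6  1.3]
w4 65 1369 [65.  -2.7  1.3]
w4 80 1493 [80.2 -2.7  1.4]
w4 95 1001 [92.7 -2.7  1.5]
96.4723378372923
rest bars ((415.9341735839844, -43.31202697753906), (40.01778030395508, 69.81066131591797), 8.844003677368164)
s4 35 35 [35.1 -5.2  2.3]
s4 50 39 [50.6 -3.9  2.4]
s4 65 32 [64.8 -4.7  1.7]
s4 80 35 [79.3 -6.3  2.2]
s4 95 24 [92.1 -4.7  2.7]
94.78590949290036
rest bars ((415.3519287109375, -39.18238830566406), (39.969886779785156, 71.1527099609375), 7.304684162139893)
c4 35 37 [34.3 -1.2 -0.5]
c4 50 30 [49.2 -1.2 -0.9]
c4 65 34 [65.3 -1.1 -0.5]
c4 80 32 [79.8  0.7 -0.6]
c4 95 35 [95.5 -0.6 -0.9]
101.26435424843862
rest bars ((417.9781188964844, -42.72308349609375), (40.0377311706543, 69.67152404785156), 8.064309120178223)
```

```bash
python3 -m crank '[{"linear":[0,0,0.02],"roll":0},{"linear":[0,0,0.03],"roll":0},{"linear":[0,0,0.03],"roll":0},{"linear":[0,0,0.02],"roll":0},{"linear":[0,0,0.002],"roll":0},{"linear":[0.02,0,0],"roll":0},{"linear":[0.015,0,0],"roll":0},{"linear":[0,0,0],"roll":0}]' |grep -E 'pos|cont'
python3 -m crank '[{"linear":[0.01,0,0],"roll":0},{"linear":[0.01,0,0],"roll":0},{"linear":[0.01,0,0],"roll":0},{"linear":[0,0,0],"roll":0}]' |grep -E 'pos|cont'
python3 -c "
from h import *
shot('scene','c5'); big('c5','c5b',180,150,160,120,5)
go(441,23.4,64.5,3)"
```

```text
tool_pos: [400.2, 19.0, 66.4]
contact_force: [0.3, 0.5, -1.5]
tool_pos: [429.2, 20.9, 65.8]
contact_force: [0.1, -0.5, -1.3]
t16.3 pos [428.2  21.   65.6] yaw 3.0 F [-0.2  0.2 -0.1] w 15.8 ff 60.0 tilt [ 0. -0. -1.]
tool delta m [ 0.0129 -0.0018  0.0011] roll rad 0.001
```

View pics/c5b.png

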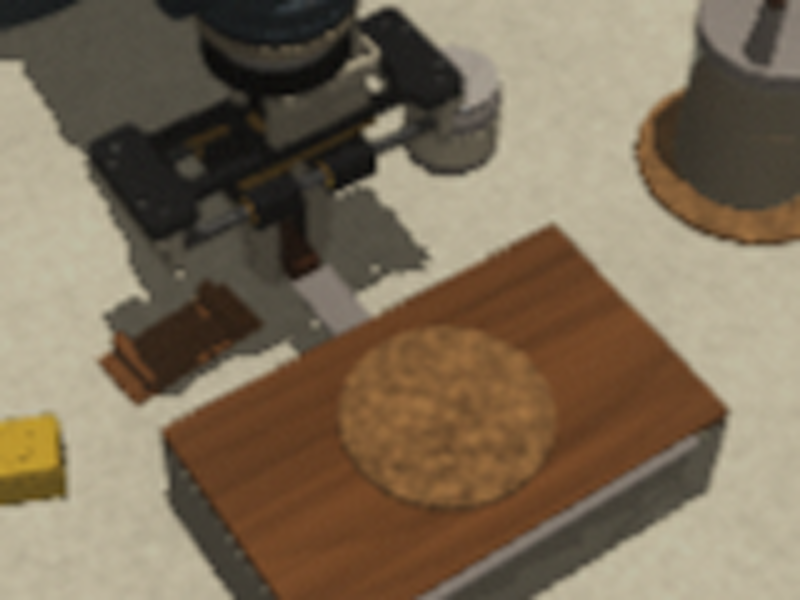

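The crop shows the blade inside the notch under the lid's front edge, crossing it at about (345,320). Next I'll push in a bit more and lift to contact.

```bash
python3 -m crank '[{"linear":[0.008,-0.001,0],"roll":0},{"linear":[0.005,-0.001,0],"roll":0},{"linear":[0,0,-0.003],"roll":0},{"linear":[0,0,-0.003],"roll":0},{"linear":[0.001,0,-0.01],"roll":0},{"linear":[0.001,0,-0.01],"roll":0},{"linear":[0,0,0],"roll":0}]' |grep -E 'pos|cont'
python3 - <<'E'
from h import *
go(441,23,90,3); shot('scene','c6'); P=cloud('c6').reshape(-1,3)
t=np.radians(3);L=np.stack([(P[:,0]-582)*np.cos(t)+(P[:,1]-34)*np.sin(t),-(P[:,0]-582)*np.sin(t)+(P[:,1]-34)*np.cos(t),P[:,2]],1)
q=L[(abs(L[:,1])<115)&(abs(abs(L[:,1])-95)<15)&(L[:,0]>-74)&(L[:,0]<70)&(L[:,2]>70)&(L[:,2]<150)]; print(np.polyfit(q[:,0],q[:,2],1))
E
```

```text
tool_pos: [443.2, 23.7, 93.1]
contact_force: [0.0, -0.6, -0.7]
t17.0 pos [443.2  23.7  93.1] yaw 3.0 F [ 0.  -0.6 -0.7] w 15.6 ff 60.0 tilt [ 0.002 -0.    -1.   ]
tool delta m [-0.0023  0.0006  0.0031] roll rad 0.000
[-0.2076899  96.35363264]
```

The lid is already at about 12°, so the blade is lifting it. I'll continue the arc.

```bash
python3 -m crank '[{"linear":[0.0027,0,-0.01],"roll":0},{"linear":[0.0027,0,-0.01],"roll":0},{"linear":[0.0044,0,-0.0094],"roll":0},{"linear":[0.0044,0,-0.0094],"roll":0},{"linear":[0.006,0,-0.0085],"roll":0},{"linear":[0.006,0,-0.0085],"roll":0},{"linear":[0.0074,0,-0.0074],"roll":0},{"linear":[0.0074,0,-0.0074],"roll":0}]' |grep -E 'pos|cont'
cat > lid.py <<'E'
from h import *
import sys
f=sys.argv[1]; shot('scene',f); P=cloud(f).reshape(-1,3)
t=np.radians(3);L=np.stack([(P[:,0]-582.5)*np.cos(t)+(P[:,1]-33.5)*np.sin(t)-75,-(P[:,0]-582.5)*np.sin(t)+(P[:,1]-33.5)*np.cos(t),P[:,2]-70],1)
q=L[(abs(abs(L[:,1])-90)<25)&(L[:,0]>-160)&(L[:,0]<60)&(L[:,2]>15)&(L[:,2]<200)]
c=q.mean(0); n=np.linalg.svd(q-c,full_matrices=False)[2][2]; print('lid deg',np.degrees(np.arctan2(abs(n[0]),n[2]*np.sign(n[0]))),len(q),n.round(2),'res',np.abs((q-c)@n).mean())
go(0,0,0)
E
python3 lid.py c7
```

```text
tool_pos: [484.3, 25.9, 162.9]
contact_force: [-1.2, -0.4, -2.0]
lid deg 50.29715964261366 2409 [ 0.77 -0.    0.64] res 2.223674677031934
t17.9 pos [485.8  25.9 164. ] yaw 3.0 F [ 0.1  0.4 -1. ] w 15.6 ff 60.0 tilt [ 0.003 -0.    -1.   ]
tool delta m [-4.869e-01  2.000e-04  1.627e-01]
```

```bash
python3 -m crank '[{"linear":[0.0085,0,-0.0059],"roll":0},{"linear":[0.0085,0,-0.0059],"roll":0},{"linear":[0.0094,0,-0.0044],"roll":0},{"linear":[0.0094,0,-0.0044],"roll":0},{"linear":[0.01,0,-0.0027],"roll":0},{"linear":[0.01,0,-0.0027],"roll":0},{"linear":[0.0103,0,-0.0009],"roll":0},{"linear":[0.0103,0,-0.0009],"roll":0},{"linear":[0,0,0],"roll":0}]' |grep -E 'pos|cont'
python3 lid.py c8
```

```text
tool_pos: [561.4, 29.9, 190.1]
contact_force: [-0.2, -0.4, -1.6]
lid deg 69.083139812565 1194 [ 0.93 -0.    0.36] res 18.438501539226934
t18.9 pos [560.6  29.9 190. ] yaw 3.0 F [-0.2 -0.1 -1.3] w 15.8 ff 60.0 tilt [ 0.001 -0.    -1.   ]
tool delta m [-5.616e-01  3.000e-04  1.895e-01]
```

```bash
python3 -m crank '[{"linear":[0.005,0,0],"roll":0},{"linear":[0,0,0],"roll":0},{"linear":[-0.02,0,0],"roll":0},{"linear":[-0.04,0,0],"roll":0},{"linear":[-0.04,0,0],"roll":0},{"linear":[-0.04,0,0],"roll":0},{"linear":[-0.04,0,0],"roll":0},{"linear":[0,0,0],"roll":0}]' |grep -E 'pos|cont'
python3 lid.py c9; python3 -c "
from h import *
shot('side','s9')
for f in ('s9','c9'):
  P=cloud(f).reshape(-1,3); q=P[(abs(P[:,1]-33)<110)&(P[:,0]>600)&(P[:,0]<720)&(P[:,2]>95)&(P[:,2]<230)]
  print(f,len(q),np.percentile(q[:,0],[5,50,95]),q[:,2].max())"
```

```text
tool_pos: [381.1, 20.8, 189.8]
contact_force: [0.4, 0.1, -0.5]
lid deg 93.45161307370563 1019 [ 1.   -0.   -0.06] res 1.2965812945827768
t19.7 pos [383.8  20.7 190.4] yaw 3.0 F [ 0.1 -0.2 -0.4] w 15.6 ff 60.0 tilt [ 0.001 -0.    -1.   ]
tool delta m [-0.3845  0.0004  0.1901] 
s9 1196 [654.9597271  662.70667211 673.62819899] 220.495247293567
c9 2175 [666.60768761 675.27474794 680.69036281] 222.50513753325424
```

View pics/s9.png

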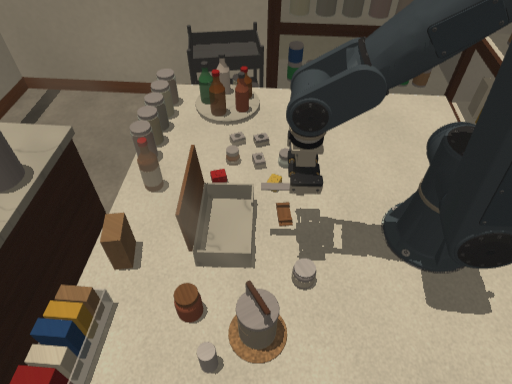

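The side view shows the lid standing upright at (192,200) over an empty, open box. I'll return the spreader to its rest at (284,213).

```bash
python3 -m crank '[{"linear":[0,0,0],"roll":-0.12},{"linear":[0,0,0],"roll":-0.145},{"linear":[0,0,0],"roll":-0.145},{"linear":[0,0,0],"roll":-0.145},{"linear":[0,0,0],"roll":-0.145},{"linear":[0,0,0],"roll":-0.145},{"linear":[0,0,0],"roll":-0.145},{"linear":[0,0,0],"roll":-0.145},{"linear":[0,0,0],"roll":-0.145},{"linear":[0,0,0],"roll":-0.145},{"linear":[0,0,0],"roll":-0.145},{"linear":[0,0,0],"roll":-0.14}]' >/dev/null
python3 -m crank '[{"linear":[-0.02,0.01,0.02],"roll":0},{"linear":[-0.02,0.01,0.03],"roll":0},{"linear":[-0.01,0,0.03],"roll":0},{"linear":[0,0,0],"roll":0}]' |grep -E 'pos|cont'
python3 -c "
from h import *
go(415.8,-30,29,101)"
```

```text
tool_pos: [413.9, -25.2, 107.5]
contact_force: [-0.7, 0.3, -0.8]
t21.4 pos [413.9 -25.2 107.5] yaw 100.9 F [-0.7  0.3 -0.8] w 15.7 ff 60.0 tilt [-0.005  0.001 -1.   ]
tool delta m [-0.0052  0.0013  0.0785] roll rad -0.001
```

```bash
python3 -m crank '[{"linear":[-0.005,0.001,0.02],"roll":0},{"linear":[0,0,0.025],"roll":0},{"linear":[0,0,0.02],"roll":0},{"linear":[0,0,0.008],"roll":0},{"linear":[0,0,0.003],"roll":0},{"linear":[0,0,0],"roll":0}]' |grep -E 'pos|cont'
python3 -m crank '[{"linear":[0,0,0.0015],"roll":0},{"linear":[0,0,0],"roll":0}]' |grep -E 'pos|cont'
```

```text
tool_pos: [416.9, -29.2, 34.7]
contact_force: [-0.4, -0.1, -0.2]
tool_pos: [416.7, -29.3, 33.1]
contact_force: [-0.8, -0.1, -1.1]
```

```bash
for i in 1 2; do python3 -m crank '[{"linear":[0,0,0.0015],"roll":0},{"linear":[0,0,0],"roll":0}]' |grep -E 'pos|cont'; done
python3 -m crank '[{"linear":[0,0,0.001],"roll":0},{"linear":[0,0,0],"roll":0}]' |grep -E 'pos|cont'
```

```text
tool_pos: [416.3, -29.3, 31.1]
contact_force: [0.1, 0.2, -0.7]
tool_pos: [416.2, -29.3, 29.4]
contact_force: [-0.6, 0.9, -0.4]
tool_pos: [416.2, -29.3, 28.4]
contact_force: [0.4, 0.4, -1.0]
```

```bash
python3 -m crank '[{"linear":[0,0,0.001],"roll":0},{"linear":[0,0,0],"roll":0}]' |grep -E 'pos|cont'
python3 -m crank '[{"linear":[0,0,0],"roll":0},{"linear":[0,0,0],"roll":0},{"linear":[0,0,0],"roll":0},{"linear":[0,0,0],"roll":0},{"linear":[0,0,0],"roll":0}]' 0.05 |grep -E 'pos|cont|wid'
python3 -m crank '[{"linear":[0,0,-0.02],"roll":0},{"linear":[0,0,-0.04],"roll":0},{"linear":[0,0,-0.05],"roll":0},{"linear":[0,0,-0.05],"roll":0},{"linear":[0,0,-0.04],"roll":0},{"linear":[0,0,0],"roll":0}]' |grep -E 'pos|cont'
cat > look.py <<'E'
from h import *
import sys
f=sys.argv[1]
for n in('scene','side'):
    shot(n,f+n); P=cloud(f+n); im=load(f+n)[0]; hsv=cv2.cvtColor(im,cv2.COLOR_RGB2HSV)
    m=((P[...,2]>26)&(P[...,2]<37)&(P[...,0]>350)&(P[...,0]<720)&(P[...,1]<110)&(P[...,1]>-470)).astype(np.uint8)
    k,l,st,c=cv2.connectedComponentsWithStats(m)
    for i in range(1,k):
        if st[i,4]<50: continue
        q=P[l==i][:,:2].astype(np.float32); r=cv2.minAreaRect(q)
        if max(r[1])>110: continue
        b=cv2.boxPoints(r); e=max([b[1]-b[0],b[2]-b[1]],key=np.linalg.norm)
        print(n,st[i,4],'px',c[i].round(),'c',np.round(r[0],1),'size',np.round(r[1],1),'long deg %.1f'%(np.degrees(np.arctan2(e[1],e[0]))%180),'sat',np.median(hsv[...,1][l==i]))
E
python3 look.py k1
```

```text
tool_pos: [416.2, -29.3, 28.2]
contact_force: [-4.3, 0.8, 17.1]
tool_pos: [416.2, -29.3, 27.5]
contact_force: [0.7, 0.1, -0.3]
grip_width: 48.3
tool_pos: [418.3, -29.6, 232.1]
contact_force: [0.2, 0.3, -0.4]
scene 220 px [183. 239.] c [ 453.2 -157.9] size [47.3 38.2] long deg 67.3 sat 191.0
scene 268 px [154. 273.] c [ 509.8 -259.4] size [36.2 48. ] long deg 108.8 sat 37.0
scene 303 px [110. 295.] c [ 509.5 -371.9] size [49.1 36.4] long deg 23.1 sat 36.0
scene 302 px [208. 298.] c [ 634.9 -172.3] size [48.8 35.9] long deg 19.4 sat 203.0
scene 70 px [168. 309.] c [ 610.1 -266.1] size [25.8 44.4] long deg 94.1 sat 158.5
scene 353 px [121. 325.] c [ 594.7 -369.7] size [49.6 36.1] long deg 28.7 sat 36.0
side 89 px [237. 136.] c [ 591.4 -365.4] size [47.8 36.5] long deg 28.1 sat 46.0
side 104 px [258. 158.] c [ 507.3 -257. ] size [35.3 49.5] long deg 109.0 sat 46.0
side 117 px [218. 174.] c [ 632.4 -168.8] size [46.9 40.8] long deg 19.8 sat 193.0
side 126 px [274. 180.] c [ 449.7 -156.8] size [52.2 34.8] long deg 68.9 sat 168.0
```

The spreader is back on its rest. The candidates, by scene pixel:
- **Grey, low saturation:** (154,273), (110,295) and (121,325) are the tins.
- **Yellow and red:** (183,239) and (208,298) are the look-alikes.

I'll move above tin A and confirm with the wrist camera.

```bash
python3 -m crank '[{"linear":[0,0,0],"roll":-0.14},{"linear":[-0.03,0.001,0],"roll":0},{"linear":[-0.045,0.002,0],"roll":0},{"linear":[-0.045,0.002,0],"roll":0},{"linear":[-0.045,0.002,0],"roll":0},{"linear":[-0.045,0.002,0.01],"roll":0},{"linear":[-0.035,0.002,0.01],"roll":0},{"linear":[0,0,0],"roll":0},{"linear":[0,0,0],"roll":0}]' 0.065 30 |grep -E 'pos|cont'
python3 - <<'E'
from h import *
shot('wrist','w10'); big('w10','w10b',0,0,512,384,1.5); P=cloud('w10'); hsv=cv2.cvtColor(load('w10')[0],cv2.COLOR_RGB2HSV)
m=((P[...,2]>26)&(P[...,2]<37)).astype(np.uint8); k,l,st,c=cv2.connectedComponentsWithStats(m)
for i in range(1,k):
  if st[i,4]>300:
    r=cv2.minAreaRect(P[l==i][:,:2].astype(np.float32)); print(c[i].round(),r,np.median(hsv[...,1][l==i]))
go(508.5,-258.2,20,109)
E
```

```text
tool_pos: [505.7, -257.2, 205.2]
contact_force: [-0.2, 0.1, 0.2]
[391.  46.] ((586.0834350585938, -93.28650665283203), (21.057514190673828, 151.54885864257812), 84.90784454345703) 54.0
[484.  25.] ((654.023193359375, -49.96096420288086), (2.8921632766723633, 46.11500930786133), 3.501598358154297) 55.0
[240.  69.] ((452.59735107421875, -158.88442993164062), (48.03167724609375, 36.13859558105469), 69.02263641357422) 255.0
[403. 144.] ((634.38623046875, -172.45535278320312), (48.07782745361328, 34.87663269042969), 18.838207244873047) 233.0
[260. 183.] ((509.19866943359375, -259.95550537109375), (35.80185317993164, 48.27821350097656), 18.989940643310547) 42.0
[229. 272.] ((508.6064758300781, -372.1018981933594), (48.01118850708008, 36.75824737548828), 23.19524383544922) 40.0
[298. 286.] ((591.843505859375, -365.6786193847656), (48.454837799072266, 27.749008178710938), 28.13701057434082) 40.0
t25.1 pos [ 505.8 -256.6  206. ] yaw 109.0 F [ 0.7  0.5 -0.9] w 64.7 ff 0.0 tilt [-0.002  0.002 -1.   ]
tool delta m [-0.0028  0.0024  0.186 ] roll rad 0.000
```

View pics/w10b.png

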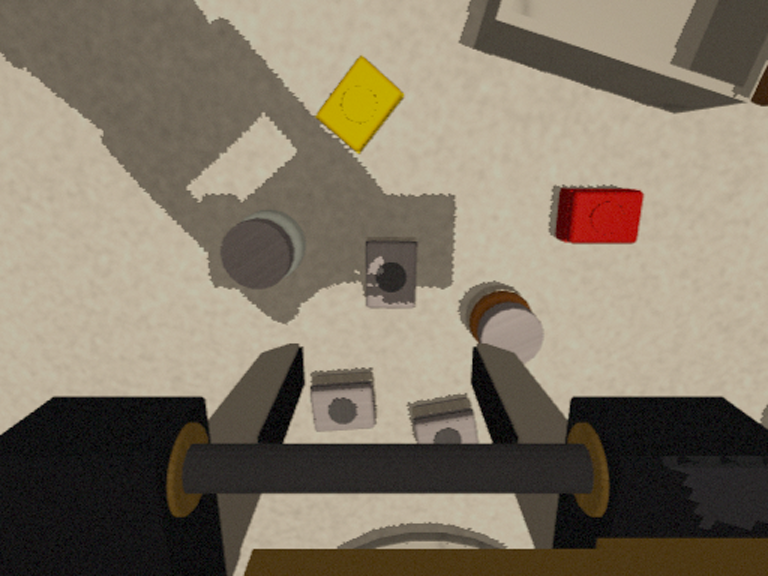

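The wrist view confirms grey tin A at (391,274), with yellow and red well away. The other two grey tins are at (343,403) and (445,430). I'll pick A.

```bash
python3 -m crank '[{"linear":[-0.0035,0.002,0.02],"roll":0},{"linear":[0,0,0.035],"roll":0},{"linear":[0,0,0.04],"roll":0},{"linear":[0,0,0.04],"roll":0},{"linear":[0,0,0.03],"roll":0},{"linear":[0,0,0.015],"roll":0},{"linear":[0,0,0.004],"roll":0},{"linear":[0,0,0],"roll":0}]' |grep -E 'pos|cont'
python3 -m crank '[{"linear":[0,0,0],"roll":0},{"linear":[0,0,0],"roll":0},{"linear":[0,0,0],"roll":0},{"linear":[0,0,0],"roll":0},{"linear":[0,0,0],"roll":0}]' 0 30 |grep -E 'pos|cont|wid|fing'
python3 -m crank '[{"linear":[0,0,-0.01],"roll":0},{"linear":[0,0,-0.03],"roll":0},{"linear":[0,0,-0.04],"roll":0},{"linear":[0,0,-0.04],"roll":0},{"linear":[0,0,-0.03],"roll":-0.145},{"linear":[0,0,0],"roll":-0.145},{"linear":[0,0,0],"roll":-0.145},{"linear":[0,0,0],"roll":-0.145},{"linear":[0,0,0],"roll":-0.145},{"linear":[0,0,0],"roll":-0.145},{"linear":[0,0,0],"roll":-0.145},{"linear":[0,0,0],"roll":-0.145}]' |grep -E 'wid|fing'
python3 -m crank '[{"linear":[0,0,0],"roll":-0.13},{"linear":[0,0,0],"roll":0}]' >/dev/null
python3 -c "
from h import *
go(569,98,170,183)"
```

```text
tool_pos: [509.8, -259.8, 24.2]
contact_force: [0.1, 0.4, 0.2]
tool_pos: [509.7, -260.1, 24.0]
contact_force: [-1.9, 1.0, 4.6]
grip_width: 35.7
finger_force: 30.0
grip_width: 36.0
finger_force: 30.0
t27.8 pos [ 509.4 -259.9  174. ] yaw -177.0 F [ 0.2  0.3 -1.4] w 36.3 ff 30.0 tilt [ 0. -0. -1.]
tool delta m [-0.0785  0.3543  0.004 ] roll rad 0.001
```

```bash
python3 -m crank '[{"linear":[-0.006,0.024,0],"roll":0},{"linear":[-0.009,0.04,0],"roll":0},{"linear":[-0.009,0.04,0],"roll":0},{"linear":[-0.009,0.04,0],"roll":0},{"linear":[-0.009,0.04,0],"roll":0},{"linear":[-0.009,0.04,0],"roll":0},{"linear":[-0.009,0.04,0],"roll":0},{"linear":[-0.009,0.04,0],"roll":0},{"linear":[-0.006,0.03,0],"roll":0},{"linear":[-0.0035,0.02,0],"roll":0},{"linear":[0,0,0],"roll":0},{"linear":[0,0,0],"roll":0}]' |grep -E 'pos|cont|wid'
python3 -m crank '[{"linear":[0,0,0.02],"roll":0},{"linear":[0,0,0.04],"roll":0},{"linear":[0,0,0.04],"roll":0},{"linear":[0,0,0.03],"roll":0},{"linear":[0,0,0.01],"roll":0},{"linear":[0,0,0],"roll":0}]' |grep -E 'pos|cont|wid'
```

```text
tool_pos: [569.6, 97.4, 173.7]
contact_force: [-0.8, -0.7, -0.5]
grip_width: 35.8
tool_pos: [569.4, 96.6, 32.9]
contact_force: [0.1, 0.1, 0.2]
grip_width: 35.8
```

```bash
python3 -m crank '[{"linear":[0,0,0.001],"roll":0},{"linear":[0,0,0.001],"roll":0},{"linear":[0,0,0],"roll":0}]' |grep -E 'pos|cont'
python3 -m crank '[{"linear":[0,0,0],"roll":0},{"linear":[0,0,0],"roll":0},{"linear":[0,0,0],"roll":0}]' 0.05 |grep -E 'pos|cont|wid'
python3 -m crank '[{"linear":[0,0,-0.02],"roll":0},{"linear":[0,0,-0.04],"roll":0},{"linear":[0,0,-0.05],"roll":0},{"linear":[0,0,-0.05],"roll":0},{"linear":[0,0,0],"roll":0}]' |grep -E 'pos'
python3 look.py k2; python3 -c "
from h import *
go(509,-371.5,180,203)"
```

```text
tool_pos: [570.4, 97.6, 32.7]
contact_force: [-0.5, -0.3, -0.7]
tool_pos: [570.0, 97.6, 31.8]
contact_force: [-0.9, -0.2, 0.2]
grip_width: 49.2
tool_pos: [572.6, 97.9, 198.3]
scene 223 px [183. 239.] c [ 453.7 -158.2] size [47.5 37.5] long deg 68.0 sat 187.0
scene 300 px [109. 295.] c [ 509.3 -371.5] size [48.6 36.7] long deg 23.6 sat 36.0
scene 303 px [208. 298.] c [ 635.4 -172.1] size [48.6 36. ] long deg 18.8 sat 201.0
scene 69 px [167. 310.] c [ 610.3 -267.1] size [25.5 44.6] long deg 93.1 sat 155.0
scene 354 px [122. 325.] c [ 594.9 -369.5] size [49.1 36.1] long deg 29.8 sat 35.0
side 56 px [262. 138.] c [ 500.8 -360.8] size [52.  25.7] long deg 39.3 sat 43.0
side 127 px [274. 180.] c [ 450.1 -156.4] size [49.9 35.1] long deg 68.2 sat 167.0
side 94 px [227. 240.] c [568.6  96. ] size [48.1 28.3] long deg 0.4 sat 44.0
t30.8 pos [570.   97.6 192.3] yaw -177.1 F [ 0.5  0.7 -0.9] w 50.2 ff 0.0 tilt [ 0.002  0.    -1.   ]
tool delta m [ 0.085  -0.4654  0.0121] roll rad -0.350
```

```bash
python3 -m crank '[{"linear":[0.005,-0.025,0],"roll":0},{"linear":[0.008,-0.044,0],"roll":0},{"linear":[0.008,-0.044,0],"roll":0},{"linear":[0.008,-0.044,0],"roll":0},{"linear":[0.008,-0.044,0],"roll":0},{"linear":[0.008,-0.044,0],"roll":0},{"linear":[0.008,-0.044,0],"roll":0},{"linear":[0.008,-0.044,0],"roll":0},{"linear":[0.008,-0.044,0],"roll":0},{"linear":[0.008,-0.044,0],"roll":0},{"linear":[0.008,-0.044,0],"roll":0}]' 0.06 >/dev/null
python3 -m crank '[{"linear":[0,0,0],"roll":-0.118},{"linear":[0,0,0],"roll":-0.118},{"linear":[0,0,0],"roll":-0.118},{"linear":[0,0,0],"roll":0}]' |grep pos
cat > wt.py <<'E'
from h import *
import sys
f=sys.argv[1]; shot('wrist',f); P=cloud(f); s=sensors.state(); h=cv2.cvtColor(load(f)[0],cv2.COLOR_RGB2HSV)[...,1]
m=((P[...,2]>26)&(P[...,2]<37)).astype(np.uint8); k,l,st,c=cv2.connectedComponentsWithStats(m)
for i in range(1,k):
  if st[i,4]>300:
    q=P[l==i][:,:2].astype(np.float32); r=cv2.minAreaRect(q); b=cv2.boxPoints(r); e=max([b[1]-b[0],b[2]-b[1]],key=np.linalg.norm)
    print(st[i,4],np.round(r[0],1),np.round(r[1],1),'long %.1f'%(np.degrees(np.arctan2(e[1],e[0]))%180),'sat',np.median(h[l==i]))
    if np.hypot(*(np.array(r[0])-s['tool_pos'][:2]))<60: go(*r[0],24)
E
python3 wt.py w11
```

```text
tool_pos: [508.1, -370.8, 189.4]
1619 [ 507.9 -372.5] [47.9 35.2] long 22.5 sat 40.0
t32.4 pos [ 508.2 -370.8  189.7] yaw -156.9 F [ 0.5  0.4 -0.6] w 60.0 ff 0.0 tilt [-0.002  0.002 -1.   ]
tool delta m [ 0.0008 -0.0018  0.1657] 
319 [ 583.6 -542.1] [50.7 21.7] long 48.9 sat 184.0
1550 [ 452.2 -159. ] [48.8 36.4] long 69.3 sat 255.0
1357 [ 593.5 -370.3] [47.8 36.5] long 29.4 sat 39.0
```

```bash
python3 -m crank '[{"linear":[0.0005,-0.001,0.02],"roll":0},{"linear":[0,0,0.035],"roll":0},{"linear":[0,0,0.04],"roll":0},{"linear":[0,0,0.04],"roll":0},{"linear":[0,0,0.02],"roll":0},{"linear":[0,0,0.01],"roll":0},{"linear":[0,0,0],"roll":0}]' |grep -E 'pos|cont'
python3 -m crank '[{"linear":[0,0,0],"roll":0},{"linear":[0,0,0],"roll":0},{"linear":[0,0,0],"roll":0},{"linear":[0,0,0],"roll":0},{"linear":[0,0,0],"roll":0}]' 0 30 |grep -E 'pos|cont|wid|fing'
python3 -m crank '[{"linear":[0,0,-0.01],"roll":0},{"linear":[0,0,-0.03],"roll":0},{"linear":[0,0,-0.04],"roll":0},{"linear":[0,0,-0.04],"roll":0},{"linear":[0,0,-0.03],"roll":0},{"linear":[0,0,0],"roll":0.117},{"linear":[0,0,0],"roll":0.117},{"linear":[0,0,0],"roll":0.117},{"linear":[0,0,0],"roll":0}]' |grep -E 'wid|fing'
python3 -c "
from h import *
go(572.5,33,174,183)"
```

```text
tool_pos: [508.1, -371.7, 25.2]
contact_force: [-0.4, -0.2, 0.2]
tool_pos: [509.0, -372.5, 27.4]
contact_force: [-0.7, 1.0, 6.7]
grip_width: 36.1
finger_force: 30.0
grip_width: 35.8
finger_force: 30.0
t34.5 pos [ 508.6 -372.2  177. ] yaw -177.0 F [ 0.  -0.7 -0.6] w 35.8 ff 30.0 tilt [ 0. -0. -1.]
tool delta m [-0.0851  0.4013  0.003 ] roll rad 0.000
```

```bash
python3 -m crank '[{"linear":[-0.006,0.026,0],"roll":0},{"linear":[-0.009,0.042,0],"roll":0},{"linear":[-0.009,0.042,0],"roll":0},{"linear":[-0.009,0.042,0],"roll":0},{"linear":[-0.009,0.042,0],"roll":0},{"linear":[-0.009,0.042,0],"roll":0},{"linear":[-0.009,0.042,0],"roll":0},{"linear":[-0.009,0.042,0],"roll":0},{"linear":[-0.009,0.042,0],"roll":0},{"linear":[-0.007,0.04,0],"roll":0},{"linear":[0,0,0],"roll":0},{"linear":[0,0,0],"roll":0}]' |grep -E 'pos|cont|wid'
python3 -m crank '[{"linear":[0,0,0.02],"roll":0},{"linear":[0,0,0.04],"roll":0},{"linear":[0,0,0.04],"roll":0},{"linear":[0,0,0.03],"roll":0},{"linear":[0,0,0.01],"roll":0},{"linear":[0,0,0.001],"roll":0},{"linear":[0,0,0],"roll":0}]' |grep -E 'pos|cont|wid'
python3 -m crank '[{"linear":[0,0,0.001],"roll":0},{"linear":[0,0,0.001],"roll":0},{"linear":[0,0,0],"roll":0}]' |grep -E 'pos|cont'
```

```text
tool_pos: [571.6, 34.2, 176.7]
contact_force: [0.9, -0.7, -0.4]
grip_width: 35.9
tool_pos: [572.5, 33.2, 36.8]
contact_force: [0.1, 0.3, -0.9]
grip_width: 35.4
tool_pos: [572.0, 33.7, 34.1]
contact_force: [0.6, -0.0, -0.9]
```

```bash
python3 -m crank '[{"linear":[0,0,0.001],"roll":0},{"linear":[0,0,0.001],"roll":0},{"linear":[0,0,0],"roll":0}]' |grep -E 'pos|cont'
python3 -m crank '[{"linear":[0,0,0],"roll":0},{"linear":[0,0,0],"roll":0},{"linear":[0,0,0],"roll":0}]' 0.05 |grep -E 'pos|cont|wid'
python3 -m crank '[{"linear":[0,0,-0.02],"roll":0},{"linear":[0,0,-0.04],"roll":0},{"linear":[0,0,-0.05],"roll":0},{"linear":[0,0,-0.05],"roll":0},{"linear":[0,0,0],"roll":0}]' |grep -E 'pos'
python3 look.py k3; python3 -c "
from h import *
go(593.5,-369.5,180,209.3)"
```

```text
tool_pos: [572.1, 33.8, 33.3]
contact_force: [-6.3, 0.1, 19.9]
tool_pos: [571.7, 33.8, 31.5]
contact_force: [-0.1, -0.0, -1.6]
grip_width: 49.0
tool_pos: [574.5, 33.7, 197.9]
scene 223 px [183. 239.] c [ 454.2 -158.3] size [48.  38.8] long deg 65.3 sat 188.0
scene 305 px [208. 298.] c [ 635.3 -172. ] size [49.  36.6] long deg 19.4 sat 201.0
scene 74 px [167. 310.] c [ 611.1 -266.8] size [26.  44.6] long deg 94.1 sat 158.5
scene 350 px [121. 325.] c [ 594.9 -369.5] size [48.4 35.9] long deg 29.1 sat 35.0
side 123 px [274. 180.] c [ 450.3 -156.3] size [50.  35.6] long deg 68.9 sat 166.0
side 144 px [229. 225.] c [569.8  38.2] size [46.3 38.6] long deg 7.4 sat 42.0
side 96 px [227. 241.] c [569.1  96.9] size [47.2 27.7] long deg 3.2 sat 44.0
t37.9 pos [572.   33.7 192.1] yaw -176.9 F [ 0.4 -0.6 -0.5] w 50.2 ff 0.0 tilt [ 0.002 -0.    -1.   ]
tool delta m [ 4.000e-04 -4.038e-01  1.210e-02] roll rad -0.457
```

```bash
python3 -m crank '[{"linear":[0,-0.024,0],"roll":0},{"linear":[0,-0.042,0],"roll":0},{"linear":[0,-0.042,0],"roll":0},{"linear":[0,-0.042,0],"roll":0},{"linear":[0,-0.042,0],"roll":0},{"linear":[0,-0.042,0],"roll":0},{"linear":[0,-0.042,0],"roll":0},{"linear":[0,-0.042,0],"roll":0},{"linear":[0,-0.042,0],"roll":0},{"linear":[0,-0.042,0],"roll":0}]' 0.06 >/dev/null
python3 -m crank '[{"linear":[0,0,0],"roll":-0.115},{"linear":[0,0,0],"roll":-0.115},{"linear":[0,0,0],"roll":-0.115},{"linear":[0,0,0],"roll":-0.112},{"linear":[0,0,0],"roll":0},{"linear":[0,0,0],"roll":0}]' |grep pos
python3 wt.py w12
```

```text
tool_pos: [593.1, -367.4, 189.8]
1087 [ 459.6 -168.5] [56.5 28.8] long 38.7 sat 255.0
320 [ 668.7 -511.7] [57.  21.4] long 54.1 sat 198.0
1612 [ 594.1 -370.4] [48.2 35.3] long 29.9 sat 40.0
t39.5 pos [ 593.2 -367.4  190.2] yaw -150.9 F [-0.1  0.5 -0.2] w 59.9 ff 0.0 tilt [-0.002  0.001 -1.   ]
tool delta m [ 0.0006 -0.0033  0.1662] 
339 [537.6 -95.7] [47.   3.6] long 3.1 sat 54.0
```

```bash
python3 -m crank '[{"linear":[0.0005,-0.0025,0.02],"roll":0},{"linear":[0,0,0.035],"roll":0},{"linear":[0,0,0.04],"roll":0},{"linear":[0,0,0.04],"roll":0},{"linear":[0,0,0.02],"roll":0},{"linear":[0,0,0.01],"roll":0},{"linear":[0,0,0],"roll":0}]' |grep -E 'pos|cont'
python3 -m crank '[{"linear":[0,0,0],"roll":0},{"linear":[0,0,0],"roll":0},{"linear":[0,0,0],"roll":0},{"linear":[0,0,0],"roll":0},{"linear":[0,0,0],"roll":0}]' 0 30 |grep -E 'pos|cont|wid|fing'
python3 -m crank '[{"linear":[0,0,-0.01],"roll":0},{"linear":[0,0,-0.03],"roll":0},{"linear":[0,0,-0.04],"roll":0},{"linear":[0,0,-0.04],"roll":0},{"linear":[0,0,-0.03],"roll":0},{"linear":[0,0,0],"roll":0.115},{"linear":[0,0,0],"roll":0.115},{"linear":[0,0,0],"roll":0.115},{"linear":[0,0,0],"roll":0.11},{"linear":[0,0,0],"roll":0}]' |grep -E 'wid|fing'
python3 -c "
from h import *
go(576,-32,174,183)"
```

```text
tool_pos: [593.8, -369.8, 25.3]
contact_force: [-0.5, -0.9, 0.8]
tool_pos: [594.7, -370.4, 27.5]
contact_force: [-0.6, 1.7, 5.5]
grip_width: 35.6
finger_force: 30.0
grip_width: 35.7
finger_force: 30.0
t41.7 pos [ 594.2 -370.   177. ] yaw -176.9 F [ 0.3 -0.5 -1. ] w 35.7 ff 30.0 tilt [ 0. -0. -1.]
tool delta m [-2.000e-04  3.385e-01  3.000e-03] roll rad 0.002
```

```bash
python3 -m crank '[{"linear":[0,0.024,0],"roll":0},{"linear":[0,0.04,0],"roll":0},{"linear":[0,0.04,0],"roll":0},{"linear":[0,0.04,0],"roll":0},{"linear":[0,0.04,0],"roll":0},{"linear":[0,0.04,0],"roll":0},{"linear":[0,0.04,0],"roll":0},{"linear":[0,0.04,0],"roll":0},{"linear":[0,0.034,0],"roll":0},{"linear":[0,0,0],"roll":0},{"linear":[0,0,0],"roll":0}]' |grep -E 'pos|cont|wid'
python3 -m crank '[{"linear":[0,0,0.02],"roll":0},{"linear":[0,0,0.04],"roll":0},{"linear":[0,0,0.04],"roll":0},{"linear":[0,0,0.03],"roll":0},{"linear":[0,0,0.01],"roll":0},{"linear":[0,0,0.002],"roll":0},{"linear":[0,0,0.001],"roll":0},{"linear":[0,0,0],"roll":0}]' |grep -E 'pos|cont|wid'
python3 -m crank '[{"linear":[0,0,0.001],"roll":0},{"linear":[0,0,0],"roll":0}]' |grep -E 'pos|cont'
```

```text
tool_pos: [575.4, -32.3, 176.9]
contact_force: [0.4, -0.0, -0.2]
grip_width: 35.9
tool_pos: [576.1, -33.0, 34.8]
contact_force: [-0.1, -0.9, -1.5]
grip_width: 35.9
tool_pos: [575.9, -32.8, 33.3]
contact_force: [-0.3, -1.0, 2.1]
```

```bash
python3 -m crank '[{"linear":[0,0,0],"roll":0},{"linear":[0,0,0],"roll":0},{"linear":[0,0,0],"roll":0}]' 0.05 |grep -E 'pos|cont|wid'
python3 -m crank '[{"linear":[0,0,-0.02],"roll":0},{"linear":[0,0,-0.04],"roll":0},{"linear":[0,0,-0.05],"roll":0},{"linear":[0,0,-0.05],"roll":0},{"linear":[0,0,-0.05],"roll":0},{"linear":[0,0,-0.05],"roll":0},{"linear":[0,0,0],"roll":0}]' |grep -E 'pos'
python3 look.py k4; python3 -c "
from h import *
a=cv2.imread('pics/k4scene.png');b=cv2.imread('pics/k4side.png'); cv2.imwrite('pics/k4.png',np.hstack([a[120:384,60:440],b[110:374,120:440]]))
P=cloud('k4side'); q=P.reshape(-1,3)
for c in ((569.5,97),(571,36),(574,-30)):
  m=q[(abs(q[:,0]-c[0])<14)&(abs(q[:,1]-c[1])<10)]; print(np.median(m[:,2]),m[:,2].std())"
```

```text
tool_pos: [575.3, -32.6, 32.6]
contact_force: [1.2, 0.4, -0.0]
grip_width: 49.5
tool_pos: [577.4, -32.8, 299.5]
scene 222 px [183. 239.] c [ 453.2 -157.9] size [47.7 37.8] long deg 67.7 sat 189.0
scene 306 px [208. 298.] c [ 635.1 -172.2] size [49.3 36. ] long deg 18.9 sat 202.0
scene 71 px [167. 310.] c [ 611.2 -267.1] size [27.2 44.6] long deg 92.9 sat 158.0
side 116 px [218. 174.] c [ 631.3 -168.2] size [47.9 35.9] long deg 13.6 sat 194.0
side 126 px [274. 180.] c [ 450.5 -155.9] size [51.  35.4] long deg 69.3 sat 166.0
side 133 px [231. 207.] c [573.1 -28.6] size [47.9 36.3] long deg 3.9 sat 43.0
side 158 px [229. 225.] c [570.3  37.4] size [46.5 36.9] long deg 6.5 sat 43.0
side 62 px [231. 241.] c [561.   95.6] size [28.  32.3] long deg 178.8 sat 44.0
36.78404073675546 1.547251785024054
556.3069039147654 131.93831416516426
416.62294128768633 205.06937525492384
```

View pics/k4.png

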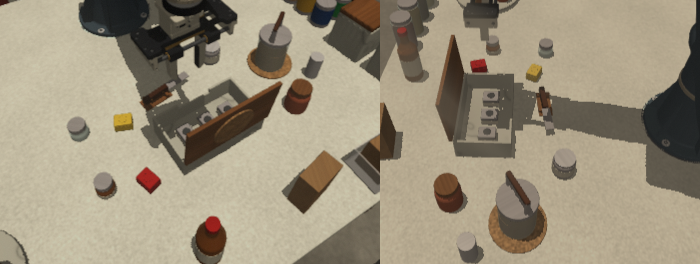

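All three tins stand in the box, at (489,97), (487,115) and (487,131) in the right half. The canister is on the mat, the spreader is on its rest, and no other grey tin is in sight. I'll close the fingers, go behind the lid and swing it shut.

```bash
python3 -m crank '[{"linear":[0,0,0],"roll":0},{"linear":[-0.03,0.014,0],"roll":0},{"linear":[-0.04,0.02,0],"roll":0},{"linear":[-0.04,0.02,0],"roll":0},{"linear":[-0.0235,0.012,0],"roll":0},{"linear":[0,0,0],"roll":0},{"linear":[0,0,0.03],"roll":0},{"linear":[0,0,0.03],"roll":0},{"linear":[0,0,0.014],"roll":0},{"linear":[0,0,0],"roll":0}]' 0 20 |grep -E 'pos|cont'
python3 -c "
from h import *
go(683,39,223,183)"
```

```text
tool_pos: [703.5, 40.4, 215.8]
contact_force: [-0.0, 0.5, 0.6]
t45.9 pos [703.5  40.4 215.8] yaw -176.8 F [-0.   0.5  0.6] w 0.5 ff 0.0 tilt [-0.005  0.    -1.   ]
tool delta m [ 0.0206 -0.0002 -0.0071] roll rad 0.004
```

```bash
python3 -m crank '[{"linear":[0.01,0,-0.005],"roll":0},{"linear":[0.01,0,-0.002],"roll":0},{"linear":[0.008,0,0],"roll":0},{"linear":[0.0118,0,0.0002],"roll":0},{"linear":[0.0118,0,0.0002],"roll":0},{"linear":[0.0116,0,0.0022],"roll":0},{"linear":[0.0116,0,0.0022],"roll":0},{"linear":[0,0,0],"roll":0}]' |grep -E 'pos|cont'
python3 lid.py d1
```

```text
tool_pos: [629.3, 36.5, 222.0]
contact_force: [0.6, -1.4, 0.3]
lid deg 70.25996567491445 1824 [ 0.94 -0.    0.34] res 0.9342444107397198
t46.8 pos [630.   36.5 222. ] yaw -176.8 F [0.4 0.7 1.1] w 0.3 ff 0.0 tilt [ 0.001 -0.    -1.   ]
tool delta m [ 0.6314 -0.001   0.2212]
```

```bash
python3 -m crank '[{"linear":[0.011,0,0.005],"roll":0},{"linear":[0.011,0,0.005],"roll":0},{"linear":[0.0102,0,0.006],"roll":0},{"linear":[0.0102,0,0.006],"roll":0},{"linear":[0.009,0,0.0077],"roll":0},{"linear":[0.009,0,0.0077],"roll":0},{"linear":[0.0075,0,0.0091],"roll":0},{"linear":[0.0075,0,0.0091],"roll":0},{"linear":[0,0,0],"roll":0}]' |grep -E 'pos|cont'
python3 lid.py d2
```

```text
tool_pos: [554.0, 32.3, 164.0]
contact_force: [0.3, 0.7, -0.4]
lid deg 62.13507201425943 2468 [ 0.88 -0.01  0.47] res 22.394439795656954
t47.7 pos [554.8  32.3 164.7] yaw -176.8 F [ 0.1 -1.3 -0.2] w 0.5 ff 0.0 tilt [-0.  0. -1.]
tool delta m [ 0.5557 -0.0011  0.165 ]
```

```bash
python3 -m crank '[{"linear":[0.0058,0,0.0103],"roll":0},{"linear":[0.0058,0,0.0103],"roll":0},{"linear":[0.0039,0,0.0112],"roll":0},{"linear":[0.0039,0,0.0112],"roll":0},{"linear":[0.0019,0,0.0116],"roll":0},{"linear":[0.001,0,0.006],"roll":0},{"linear":[0,0,0],"roll":0}]' |grep -E 'pos|cont'
python3 -m crank '[{"linear":[0,0,0.003],"roll":0},{"linear":[0,0,0.002],"roll":0},{"linear":[0,0,0],"roll":0}]' |grep -E 'pos|cont'
```

```text
tool_pos: [532.5, 31.1, 103.8]
contact_force: [0.1, -0.0, -0.5]
tool_pos: [533.1, 31.1, 102.6]
contact_force: [-17.4, -0.0, 44.4]
```

```bash
python3 -m crank '[{"linear":[0,0,-0.02],"roll":0},{"linear":[0,0,-0.04],"roll":0},{"linear":[0,0,-0.05],"roll":0},{"linear":[-0,-0.05,-0.05],"roll":0},{"linear":[0.04,-0.05,-0.05],"roll":0},{"linear":[0.04,-0.05,-0.03],"roll":0},{"linear":[0.04,-0.05,0],"roll":0},{"linear":[0.04,-0.05,0],"roll":0},{"linear":[0,0,0],"roll":0}]' |grep -E 'pos|cont'
python3 - <<'E'
from h import *
t=np.radians(3)
for n in('scene','side'):
  shot(n,'e'+n); P=cloud('e'+n); P=P.reshape(-1,3)
  L=np.stack([(P[:,0]-582.5)*np.cos(t)+(P[:,1]-33.5)*np.sin(t),-(P[:,0]-582.5)*np.sin(t)+(P[:,1]-33.5)*np.cos(t),P[:,2]],1)
  q=L[(abs(abs(L[:,1])-90)<25)&(abs(L[:,0])<68)&(abs(L[:,2]-85)<15)]; k=np.polyfit(q[:,0],q[:,2],1); print(n,'lid slope',-k[0],'z',k[1],len(q))
  q=P[(abs(P[:,0]-417)<35)&(abs(P[:,1]+42)<70)&(P[:,2]>32)&(P[:,2]<46)]; print('handle',cv2.minAreaRect(q[:,:2].astype(np.float32)),np.median(q[:,2]))
  q=P[(abs(P[:,0]-468)<60)&(abs(P[:,1]-329)<60)&(P[:,2]>118)&(P[:,2]<132)]; print('cap',cv2.minAreaRect(q[:,:2].astype(np.float32)),np.median(q[:,2]))
a=cv2.imread('pics/escene.png');b=cv2.imread('pics/eside.png'); cv2.imwrite('pics/e.png',np.hstack([a[100:384,60:440],b[90:374,120:440]]))
E
```

```text
tool_pos: [425.3, -158.2, 297.1]
contact_force: [0.2, 0.3, -0.3]
scene lid slope -0.0008018044651054734 z 80.73132418582433 1776
handle ((419.0117492675781, -33.729774475097656), (17.600351333618164, 99.17655181884766), 10.172316551208496) 38.24164254448726
cap ((470.07977294921875, 324.6729736328125), (91.58836364746094, 92.59066772460938), 70.80034637451172) 126.52153284072972
side lid slope -0.00024411220014207272 z 78.3595712789572 1376
handle ((417.8822021484375, -40.15686798095703), (16.362730026245117, 76.9974594116211), 10.02988338470459) 36.24713525878741
cap ((468.1208190917969, 328.3619384765625), (90.67989349365234, 91.88188934326172), 6.194008827209473) 124.46678430430433
```

View pics/e.png

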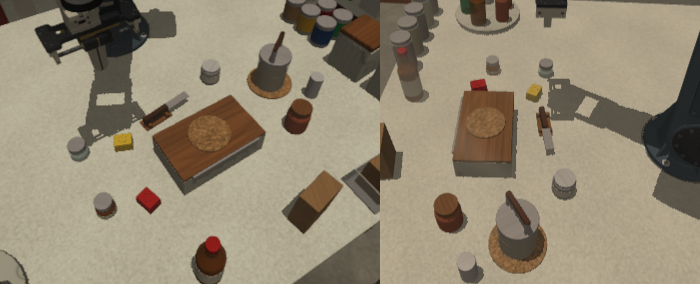

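The final view shows the lid shut flat at (209,134), the spreader on its rest at (165,108) and the canister on the mat at (272,75). The bystanders are in place and no tin is left outside, so I'm handing the job in.

```bash
python3 -c "
from h import *
print(ctrl.close_job())"
```

```text
the job is handed in; nothing more can be done
None
```

I handed the job in: by my last camera check all three tins are in the box with the lid shut, the canister stands on the mat and the spreader is back on its rest, but no verdict came back; closing the lid pressed on it with about 44 N through the fingertips, slightly over the 40 N limit set for the arm and gripper body.

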